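Seat the sensor module and press its sunken key

ROBOT

A 7-joint arm with a two-finger parallel gripper is mounted at the origin on the work surface. World frame = base frame: x ahead of the robot, y to its left, z up, the work surface at z = 0. Lengths are in m, angles in rad, forces in N, time in s.
With the tool pointing down it reaches from about 0.425 to 0.95 m from the base axis. Payload 4.7 kg.
Tool frame: the origin (TCP) lies midway between the tips of the shut fingers; the grasp point (between the pads) lies robot.grip_point_offset behind it (robot.grip_point_offset is the distance from the TCP to the grasp point, in m); z points along the fingers, y is the line along which they close (so a half turn about z gives the same grasp; the last joint's range is limited). The gripper opens to 87 mm and grips with 3 to 60 N. Pads are 19 mm wide; open, the fingers measure 117 mm over their backs; the gripper's body (75 mm by 190 mm) begins 51 mm behind the grasp point.
Start: joints at [-1.207, 0.469, -0.049, 1.532, 0.024, 1.141, -0.082], TCP at [0.258, 0.624, 0.223] pointing down, gripper open.
Joint ranges: [-2.59, 2.59], [-0.33, 1.99], [-1.39, 1.29], [0.1, 2.45], [-1.04, 4.18], [0.21, 1.99], [-2.66, 2.66]. Speed limits (rad/s): [2.57, 2.57, 3.14, 3.14, 3.14, 3.14, 3.14].

INTERFACE

Orientations are given as [roll, pitch, yaw] about the fixed x, y, z axes, in that order (R = Rz(yaw) Ry(pitch) Rx(roll)).
In Python, from plant import robot, viewer gives the robot as it stands. The module is installed in compiled form; this text tells all that it offers.
- The arm moves only by the tool servo_tool, never from a script. Its argument "steps" is a list of rows, each a list of 2 entries, a list of its own where there are three numbers: the shift along the tool's x, y, z in m, then the turn about the tool's z in degrees. A call has 1 to 10 rows; each row is the pose to reach, as a shift and turn from the pose commanded when the call began, along the tool's axes at that moment; what a row does not reach only later rows make up. A row lasts 1/10 s, in which the tool goes at most 50 mm and 8.59 degrees, less where a joint would pass 70% of its speed; a pose out of reach is approached as far as the arm can. A call with a gripper value outside its range is refused whole. "grip" is the closure, from -1 (fully open) to 1 (shut), set as the call begins (left out, the last holds). The fingers move at their own pace and stop on an object; "newtons" is the grip in N (left out, the last holds). Time passes only in rows, so rows that repeat a pose let the fingers close. It gives the time, the measured TCP pose, the force, the opening and the grip force at its end, in the units of the state.
- robot.sense(): the state, without advancing time (a new reading comes with each control period).
- viewer.camera(name): name is "scene" or "top" or "wrist"; returns a dict with "frame" (384x512x3 uint8, red, green, blue), "z_map" (384x512 float32, m along the optical axis (not along the pixel's ray), 0 where there is no reading), "intrinsics" (3x3 intrinsics, pixels), "k1" (the pictures are not rectified: a ray, as slopes to the right and down, at radius r is drawn at 1 + k1 r^2 times it, then the intrinsics apply), "T" (4x4, takes a point from camera to world coordinates); the wrist camera has in their place "hand_eye" (4x4, takes a point from camera to tool coordinates, whose origin is the TCP and whose axes are the flange's). Camera axes: x right, y up, looking along -z (the intrinsics and any distortion apply to the point x, -y, -z); pixel columns grow to the right and rows downward; lengths in m; the calibration is good to about 2 mm. A picture is of the moment at which its call begins: read the wrist's pose just before it.
- robot.finish_job(): hands the job in; it is judged then, once.
The state is a dict: "time": time; "q": joint angles; "joint_velocities": joint speeds; "joint_torque": joint torques, N m; "tcp_pos": TCP position; "tool_rot": TCP orientation; "ft_force": force on the tool from outside, world axes, zero at the start; "wrist_torque": the same for the moment, N m; "gripper_width": opening from 0.0 (shut) to 1.0 (fully open); "gripper_force": force on a finger pad.
Only numpy, scipy, OpenCV 4.12 (cv2) and the standard library are available. Lean on these libraries where they do the work, as an engineer would, in place of code of your own. Each camera call takes 0.05 s, during which the arm holds its last target. There are 200 camera calls.

TASK

With the fingertips, push the black twin-barrel module along the channel of the aluminium test nest until it sits fully home against the stop block; do not lift or tip it. Then reach a fingertip down into its wide open barrel, press the sunken key all the way down and keep it down for a good second, and come away so that the key springs up and the module stays home. Leave the spare modules in the red tray and everything else on the bench where they are.

Things in the scene. Friction and masses are not known exactly. Their poses are not given: they have to be found in the camera images.
- nest: Aluminium test nest fixed to the bench, place and yaw vary: plate 240 (along x) x 112 x 10 mm, origin at the centre of its underside. On it an open channel along x, 76 mm wide between two rails 10 mm tall, 15 thick. At the +x end a grey stop block 112 wide, 32 mm tall above the plate; the -x end (nearer the robot) is open. +x points along the channel to the stop block, z up.
- stop_face (a point): Centre of the stop block's face that looks into the channel: on the nest's centre line, 95 mm from its origin along the nest's +x, 16 mm above the channel floor (26 mm above the bench); x axis as the nest's.
- module_center (a point): Black twin-barrel module, loose in the nest's channel, 30 to 60 mm short of the stop block at the start: block 130 (x) x 70 x 34 mm tall, about 0.25-0.5 kg, slides at 2-5 N. This is the block's centre, 17 mm above its underside. +x points to the stop block. Fully home when its +x end face meets the stop face: this point is then 65 mm from the stop face.
- module_well (a point): Centre of the mouth of the module's well (its wide open barrel, 59 mm outside, 50 mm inside, 34 mm deep), 28 mm along +x from module_center, 54 mm above the module's underside. The other barrel, 36 mm wide, equally tall, closed with a glass lens, stands at -38 mm along x.
- key_top (a point): Centre of the top of the sunken grey key in the well: round, 22 mm diameter, its top 24 mm below the rim of the well when up, on the well's axis; it moves straight down.
- key (a joint): How far the sunken key is pressed, m: 0 up, 0.005 fully down. Spring: about 1.2 N to start it, 4 N to hold it fully down against its solid end; it springs up when released.
- tray: Red shallow tray fixed to the bench, 200 x 185 x 12 mm, origin at the centre of its underside, holding the two spare modules. Its place varies and may be left or right of the nest.
- spare_a_center (a point): Spare module, loose in the red tray, same shape as the module in the nest, to be left alone; centre of its block, 17 mm above its underside.
- spare_b_center (a point): Spare module, loose in the red tray, same shape as the module in the nest, to be left alone; centre of its block, 17 mm above its underside.
- ring_a_mid (a point): Bystander: brass ring, 32 outside, 8 tall, lying on the bench (mm); a point on its upright axis through its origin, about half-way up.
- ring_b_mid (a point): Bystander: second brass ring, same as ring_a (mm); a point on its upright axis through its origin, about half-way up.
- bottle_mid (a point): Bystander: pale capped bottle, 68 diameter, 130 tall, standing (mm); a point on its upright axis through its origin, about half-way up.
- t_driver_mid (a point): Bystander: blue T-handle screwdriver lying flat (32 mm thick); this point is the middle of its cross handle (122 mm across, along y), the 13 mm radius shank runs 135 mm from here along its +x.
- board_mid (a point): Bystander: small bare circuit board, 60 x 40 x 4, lying flat (mm); a point on its upright axis through its origin, about half-way up.
- cover_mid (a point): Bystander: black cover plate, 100 x 55 x 8, lying flat (mm); a point on its upright axis through its origin, about half-way up.
Mind the look-alikes: they are no part of the job. Leave any blue or brown look-alike of the part that bears module_center alone.

How it is judged:
On the way, in this order (a step that is already met when the one before it is completed fails the run):
1. the module sits fully home against the stop block (within 3 mm), its key up (x of module_center in the frame of stop_face above -0.068 m and value of joint key below 0.001 m), for 0.2 s.
2. the sunken key is pressed down (at least 4 of its 5 mm) by the fingers and kept there for 0.8 s, the module still home (x of module_center in the frame of stop_face above -0.068 m and value of joint key above 0.004 m and contact force between the fingers and key_c0 above 0.5 N), for 0.8 s.
At the end, for the whole second after the job is handed in: The module lies flat and still in the channel, its end face within 3 mm of the stop block, and its key is up again (less than 1 mm down) (all of step 1 and z of module_center in the frame of stop_face between -0.002 and 0.004 m and angle between module_center's own z axis and vertical below 0.04 rad and linear speed of module below 0.01 m/s); the robot touches nothing.
It fails at once if the module is lifted (more than 8 mm) off the channel floor (z of module_center in the frame of stop_face above 0.009 m).
It fails at once if the module is tipped by more than 0.15 rad (angle between module_center's own z axis and vertical above 0.15 rad).
It fails at once if the key is pressed (more than 3 mm) while the module is more than 6 mm short of the stop block (value of joint key above 0.003 m and x of module_center in the frame of stop_face below -0.071 m).
It fails at once if a spare module is moved by more than 15 mm (distance of any of spare_a_center, spare_b_center from where it was at the start of the episode above 0.015 m).
It fails at once if another thing on the bench is moved by more than 20 mm (distance of any of ring_a_mid, ring_b_mid, bottle_mid, t_driver_mid, board_mid, cover_mid from where it was at the start of the episode above 0.02 m).
It also fails if it takes over 48 s, if anything falls off the work surface, if the arm or the gripper's body presses on something with over 40 N, if the wrist force passes 120 N, or if a joint passes its speed limit or range.

## Working session

There is one attempt and no reset: what is moved stays moved. The work goes in short steps, Python scripts to look and compute and a tool call to move; the robot and the scene stay as the last step left them, time stands still between calls to the robot, and variables do not carry over. Pictures are saved under pics/ and viewed, at most 10 in all, crops included, and the job is handed in when it is done.

Besides the shell and the picture viewer there is one more tool, called after ">>>" by a JSON object that holds its "api" and its "payload", one argument or row to a line. servo_tool: Moves the arm, as the interface text tells. Its arguments: {"type":"object","properties":{"steps":{"type":"array","items":{"type":"array"}},"grip":{"type":"number"},"newtons":{"type":"number"}},"required":["steps"]}

```bash
mkdir -p pics
cat > h.py <<'E'
import numpy as np, cv2
from plant import robot, viewer
from scipy.spatial.transform import Rotation as R
def tool():
    s=robot.sense(); T=np.eye(4); T[:3,:3]=R.from_euler('xyz',s['tool_rot']).as_matrix() if np.size(s['tool_rot'])==3 else np.array(s['tool_rot']); T[:3,3]=s['tcp_pos']; return T
def cam(n):
    t=tool(); c=viewer.camera(n); c['W']=c['T'] if n!='wrist' else t@c['hand_eye']; return c
def slopes(c,uv):
    K=np.array(c['intrinsics']); uv=np.atleast_2d(uv).astype(float)
    d=np.stack([(uv[:,0]-K[0,2])/K[0,0],(uv[:,1]-K[1,2])/K[1,1]],1); p=d.copy()
    for _ in range(20): p=d/(1+c['k1']*(p**2).sum(1,keepdims=True))
    return p
def ray(c,uv,z):
    p=slopes(c,uv); d=np.c_[p[:,0],-p[:,1],-np.ones(len(p))]@c['W'][:3,:3].T; o=c['W'][:3,3]
    return o+d*((z-o[2])/d[:,2])[:,None]
def cloud(c):
    h,w=c['z_map'].shape; v,u=np.mgrid[:h,:w]; p=slopes(c,np.c_[u.ravel(),v.ravel()]); z=c['z_map'].ravel()[:,None]
    P=np.c_[p[:,:1],-p[:,1:],-np.ones((len(p),1))]*z
    return (P@c['W'][:3,:3].T+c['W'][:3,3]).reshape(h,w,3)
def save(c,n): cv2.imwrite('pics/'+n,c['frame'][:,:,::-1])
E
python3 - <<'E'
from h import *
s=robot.sense(); print({k:np.round(v,3) for k,v in s.items()}, robot.grip_point_offset)
a=cam('top');b=cam('scene')
print(a['W'].round(3),b['W'].round(3),a['k1'])
cv2.imwrite('pics/a.png',cv2.resize(a['frame'][:,:,::-1],(800,600)))
save(b,'b.png')
np.save('top.npy',a,allow_pickle=True)
E
```

```text
{'time': np.float64(0.0), 'q': array([-1.207,  0.469, -0.049,  1.534,  0.024,  1.141, -0.082]), 'joint_velocities': array([ 0.   , -0.001,  0.001, -0.001, -0.001,  0.   , -0.001]), 'joint_torque': array([ 1.0000e-03, -5.0798e+01, -8.0000e-02, -2.3616e+01, -6.1000e-02,
        3.8000e-02,  0.0000e+00]), 'tcp_pos': array([0.258, 0.623, 0.221]), 'tool_rot': array([-3.14 ,  0.   ,  2.749]), 'ft_force': array([-0.245,  0.635,  0.029]), 'wrist_torque': array([0.018, 0.039, 0.038]), 'gripper_force': np.float64(0.0), 'gripper_width': np.float64(1.003)} 0.0187
[[ 0.016  0.997 -0.079  0.414]
 [-1.     0.017  0.013  0.007]
 [ 0.014  0.079  0.997  1.312]
 [ 0.     0.     0.     1.   ]] [[-0.334 -0.725  0.603  1.105]
 [ 0.943 -0.268  0.199  0.174]
 [ 0.018  0.635  0.773  0.841]
 [ 0.     0.     0.     1.   ]] -0.06612797268456445
```

View pics/a.png

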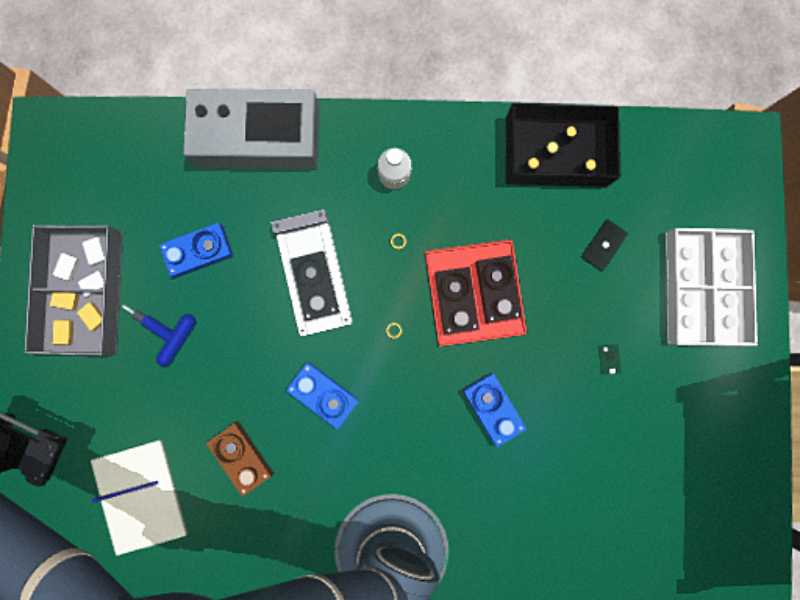

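View pics/b.png

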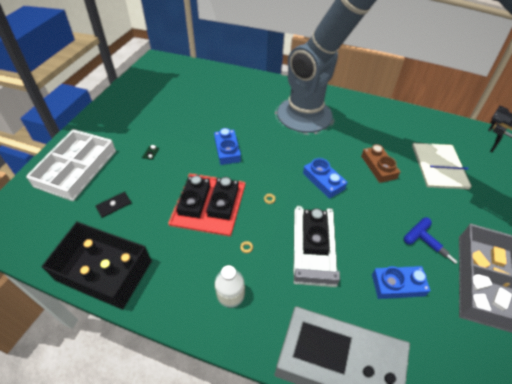

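The top picture (800x600) shows these possible matches:
- The black module in the white nest, (315,287). Its open well is at (311,271) and its lens at (317,302).
- Two black spares in the red tray, (457,300) and (497,290).
- Blue look-alikes at (195,250), (322,395) and (493,410), and a brown one at (239,458).

I choose the one in the nest at (315,287). The stop block is at its upper end, (300,222).

Run:
```python
from h import *
c=np.load('top.npy',allow_pickle=True).item()
f=c['frame']; P=cloud(c)
x0,x1,y0,y1=int(255/1.5625),int(370/1.5625),int(195/1.5625),int(350/1.5625)
sub=np.zeros(f.shape[:2],bool); sub[y0:y1,x0:x1]=1
hsv=cv2.cvtColor(f,cv2.COLOR_RGB2HSV)
# nest: non-green
ng=sub&~((hsv[...,0]>55)&(hsv[...,0]<100)&(hsv[...,1]>90))
black=sub&(f.max(2)<75)&(P[...,2]>.03)
H=P[...,2]
print('bench z',np.median(H[sub&~ng]))
cs,_=cv2.findContours(ng.astype(np.uint8),cv2.RETR_EXTERNAL,cv2.CHAIN_APPROX_NONE); k=max(cs,key=cv2.contourArea)
print('nest rect px',cv2.minAreaRect(k))
white=ng&(f.min(2)>150)
pts=P[white][:,:2]; print('white z',np.percentile(P[white][:,2],[10,50,90]))
print(cv2.minAreaRect((ray(c,np.argwhere(white)[:,::-1],.015)[:,:2]*1000).astype(np.float32)))
cs,_=cv2.findContours((black).astype(np.uint8),cv2.RETR_EXTERNAL,cv2.CHAIN_APPROX_NONE); k=max(cs,key=cv2.contourArea)
print('black rect',cv2.minAreaRect(k))
cs,_=cv2.findContours((ng).astype(np.uint8),cv2.RETR_EXTERNAL,cv2.CHAIN_APPROX_NONE)
stop=ng&(H>.03)&(f.min(2)>90)&(np.arange(384)[:,None]<155)
print('stop', cv2.minAreaRect((P[stop][:,:2]*1000).astype(np.float32)), np.median(P[stop],0))
# lens + well px
print('well,lens,front rough', ray(c,[[311/1.5625,271/1.5625]],.044), ray(c,[[317/1.5625,302/1.5625]],.064))
cr=cv2.resize(f[y0:y1,x0:x1,::-1],None,fx=6,fy=6,interpolation=cv2.INTER_CUBIC); print(x0,y0)
cv2.imwrite('pics/c.png',cr[:600,:800])
```

```text
bench z -0.0005788028884081697
nest rect px ((199.52944946289062, 174.11764526367188), (75.67111206054688, 36.380340576171875), 75.96376037597656)
white z [0.00752943 0.01764124 0.04264966]
((570.4739379882812, 171.97979736328125), (247.5333251953125, 116.3005142211914), 15.80517578125)
black rect ((200.79415893554688, 182.67648315429688), (40.503448486328125, 21.585668563842773), 75.96376037597656)
stop ((575.1622924804688, 98.92037963867188), (355.9742126464844, 103.79414367675781), 45.86212921142578) [0.6717309  0.19897935 0.04170721]
well,lens,front rough [[0.56824316 0.17010717 0.044     ]] [[0.50423081 0.15398703 0.064     ]]
163 124
```

View pics/c.png

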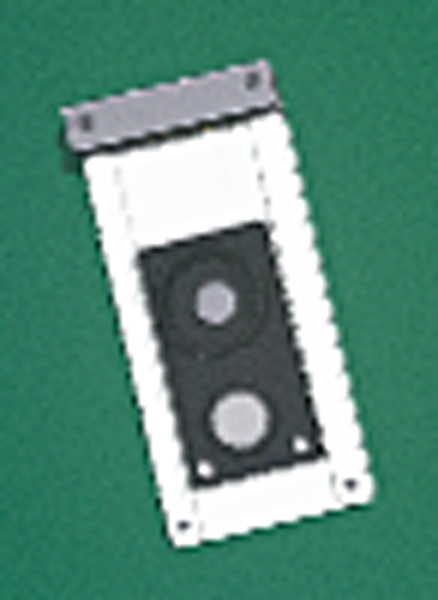

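The crop confirms the choice. It is a black module with its key at (215,301), inside the open well on the stop side, and its lens at (241,418). The stop block is above at (175,105), and the bottom end face is at about (257,471).

```bash
cat >> h.py <<'E'
def shift(tgt,yaw_deg=None):
    """shift in tool axes to world target; turn about tool z so tool y lies along world angle yaw_deg"""
    T=tool(); d=T[:3,:3].T@(np.array(tgt)-T[:3,3]); a=np.degrees(np.arctan2(T[1,1],T[0,1]))
    return d.round(4), None if yaw_deg is None else round(a-yaw_deg,1)
E
python3 - <<'E'
from h import *
c=np.load('top.npy',allow_pickle=True).item()
px=lambda *p:np.array([[163+x/6-.4,124+y/6-.4] for x,y in p])
e=ray(c,px((190,487),(325,455),(140,250),(266,224)),.044); print('block top corners',e.round(4),'c',e.mean(0).round(4))
k=ray(c,px((215,301)),.040)
l=ray(c,px((241,418)),.064); print('key',k,'lens',l, np.degrees(np.arctan2(*(k-l)[0,[1,0]])))
st=ray(c,px((80,155),(283,108)),.042); print('stop edge',st.round(4),st.mean(0))
pl=ray(c,px((172,545),(372,495)),.01); print('plate -x',pl.round(4))
bl=ray(c,np.array([[288,392],[306,363],[357,398],[332,428]])/1.5625,.034); print('blue',bl.round(3))
ends=pl.mean(0); u=(st.mean(0)-ends)[:2]; print('nest yaw',np.degrees(np.arctan2(u[1],u[0])),np.hypot(*u))
u=np.array([np.cos(np.radians(14.5)),np.sin(np.radians(14.5))])
ef=e[:2].mean(0)[:2]; a=ef-.035*u; print('approach',a, shift([*a,.20],104.5),'down tool z',tool()[:3,2].round(3))
E
```

```text
block top corners [[0.4691 0.1824 0.044 ]
 [0.487  0.1122 0.044 ]
 [0.5936 0.2123 0.044 ]
 [0.6085 0.1462 0.044 ]] c [0.5396 0.1633 0.044 ]
key [[0.56765692 0.17251366 0.04      ]] lens [[0.50426629 0.15433884 0.064     ]] 15.998203796757599
stop edge [[0.6441 0.2461 0.042 ]
 [0.6711 0.1391 0.042 ]] [0.65761802 0.1925712  0.042     ]
plate -x [[0.4393 0.196  0.01  ]
 [0.4679 0.0893 0.01  ]]
blue [[0.324 0.211 0.034]
 [0.383 0.177 0.034]
 [0.315 0.073 0.034]
 [0.254 0.121 0.034]]
nest yaw 13.749256700562011 0.21001243456330798
approach [0.44418667 0.1385796 ] (array([-0.3573, -0.3764,  0.0223]), np.float64(-37.0)) down tool z [-0.001 -0.002 -1.   ]
```

>>> {"api": "servo_tool", "payload": {
  "steps": [
    [[-0.04,-0.042,0],-7],
    [[-0.08,-0.084,0],-14],
    [[-0.12,-0.126,0],-21],
    [[-0.16,-0.168,0],-28],
    [[-0.2,-0.21,0],-37],
    [[-0.24,-0.252,0],-37],
    [[-0.28,-0.294,0],-37],
    [[-0.32,-0.336,0],-37],
    [[-0.357,-0.376,0],-37],
    [[-0.357,-0.376,0],-37]
  ],
  "grip": 1,
  "newtons": 20
}}

```text
time: 1.1
tcp_pos: [0.437, 0.1569, 0.2225]
tool_rot: [3.141, 0.0, -2.889]
ft_force: [0.7, -0.2, 0.6]
gripper_width: 0.177
gripper_force: 0.0
```

Run:
```python
from h import *
c=cam('wrist'); s=robot.sense(); print(s['tcp_pos'],s['gripper_width'],s['time'],tool().round(3))
save(c,'w1.png'); np.save('w1.npy',c,allow_pickle=True)
print(shift([.444,.1386,.10],104.5))
```

```text
[0.44001345 0.14759444 0.22247767] 0.12863252990232912 1.15 [[-0.971 -0.239  0.001  0.44 ]
 [-0.239  0.971 -0.005  0.148]
 [-0.    -0.005 -1.     0.222]
 [ 0.     0.     0.     1.   ]]
(array([-0.0017, -0.009 ,  0.1225]), np.float64(-0.7))
```

View pics/w1.png

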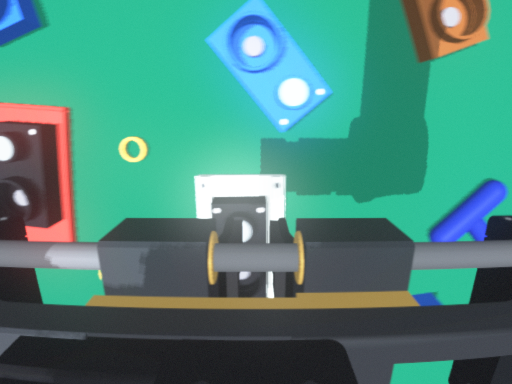

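The wrist view shows the nest's open end at (197..285,176) and the black module's near end face at about (213..268,197), in line with the fingers. I'll lower the arm, let it settle and measure again.

>>> {"api": "servo_tool", "payload": {
  "steps": [
    [[0,0,0.03],0],
    [[0,0,0.06],0],
    [[0,0,0.09],0],
    [[0,0,0.09],0],
    [[0,0,0.09],0]
  ]
}}

```text
time: 1.65
tcp_pos: [0.4368, 0.1591, 0.1327]
tool_rot: [-3.141, -0.001, -2.888]
ft_force: [0.3, -0.8, 0.5]
gripper_width: 0.005
gripper_force: 0.0
```

Run:
```python
from h import *
c=cam('wrist'); s=robot.sense(); print(s['tcp_pos'],s['gripper_width'],s['time'])
save(c,'w2.png'); np.save('w2.npy',c,allow_pickle=True)
print(shift([.444,.1386,.03],104.5))
```

```text
[0.43761167 0.15948504 0.13352512] 0.004444219151858466 1.7
(array([-0.0008, -0.0219,  0.1035]), np.float64(0.0))
```

View pics/w2.png

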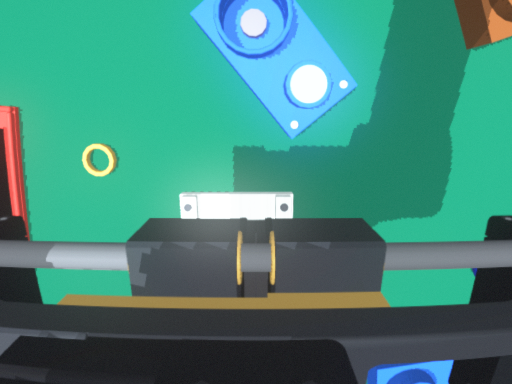

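Fingers are shut. The nest's end edge shows at (180..293,193), with the channel between columns 197 and 279.

Run:
```python
from h import *
c=np.load('w2.npy',allow_pickle=True).item()
p=ray(c,[[180,193],[293,193]],.02); print(p, p.mean(0)); q=ray(c,[[197,205],[279,205]],.02); print(q.mean(0))
d=np.diff(p,axis=0)[0]; print('edge angle',np.degrees(np.arctan2(d[1],d[0])), np.hypot(*d[:2]))
c=np.load('w1.npy',allow_pickle=True).item()
p=ray(c,[[213,197],[268,197]],.044); print('module end',p,p.mean(0), cloud(c)[205,240])
print(robot.sense()['tcp_pos'])
```

```text
[[0.46035565 0.09185436 0.02      ]
 [0.43368253 0.19532841 0.02      ]] [0.44701909 0.14359138 0.02      ]
[0.45816996 0.14782159 0.02      ]
edge angle 104.45478920974767 0.10685660920982482
module end [[0.47721841 0.11622969 0.044     ]
 [0.46110994 0.17872854 0.044     ]] [0.46916417 0.14747911 0.044     ] [0.47869725 0.1492545  0.04445258]
[0.43761167 0.15948504 0.13352512]
```

Run:
```python
from h import *
print(shift([.443,.1415,.028],104.5))
```

```text
(array([-0.0006, -0.0188,  0.1055]), np.float64(0.0))
```

>>> {"api": "servo_tool", "payload": {
  "steps": [
    [[0,-0.019,0.01],0],
    [[0,-0.019,0.03],0],
    [[0,-0.019,0.055],0],
    [[0,-0.019,0.08],0],
    [[0,-0.019,0.095],0],
    [[0,-0.019,0.105],0],
    [[0,-0.019,0.105],0],
    [[0,-0.019,0.105],0]
  ]
}}

```text
time: 2.5
tcp_pos: [0.4426, 0.141, 0.0285]
tool_rot: [3.141, 0.002, -2.889]
ft_force: [0.1, -0.2, -0.4]
gripper_width: 0.005
gripper_force: 0.0
```

>>> {"api": "servo_tool", "payload": {
  "steps": [
    [[-0.006,0,0],0],
    [[-0.012,0,0],0],
    [[-0.018,0,0],0],
    [[-0.024,0,0],0],
    [[-0.03,0,0],0],
    [[-0.036,0,0],0],
    [[-0.042,0,0],0],
    [[-0.048,0,0],0],
    [[-0.054,0,0],0],
    [[-0.06,0,0],0]
  ]
}}

```text
time: 3.5
tcp_pos: [0.5003, 0.1557, 0.0274]
tool_rot: [3.142, -0.0, -2.889]
ft_force: [-0.5, -0.6, -0.6]
gripper_width: 0.006
gripper_force: 0.6
```

>>> {"api": "servo_tool", "payload": {
  "steps": [
    [[-0.003,0,0],0],
    [[-0.006,0,0],0],
    [[-0.009,0,0],0],
    [[-0.012,0,0],0],
    [[-0.014,0,0],0],
    [[-0.014,0,0],0]
  ]
}}

```text
time: 4.1
tcp_pos: [0.514, 0.1593, 0.0276]
tool_rot: [3.141, 0.001, -2.889]
ft_force: [0.4, 0.2, -0.0]
gripper_width: 0.009
gripper_force: 0.2
```

Run:
```python
from h import *
a=cam('top');b=cam('scene'); print(robot.sense()['ft_force'])
A=cv2.resize(a['frame'][120:230,150:260,::-1],(500,500),interpolation=cv2.INTER_CUBIC);B=b['frame'][185:300,260:360,::-1]
cv2.imwrite('pics/d.png',np.hstack([A,cv2.resize(B,(300,500))[:,:300]]))
```

```text
[-0.0050431   0.57104276 -0.0081955 ]
```

View pics/d.png

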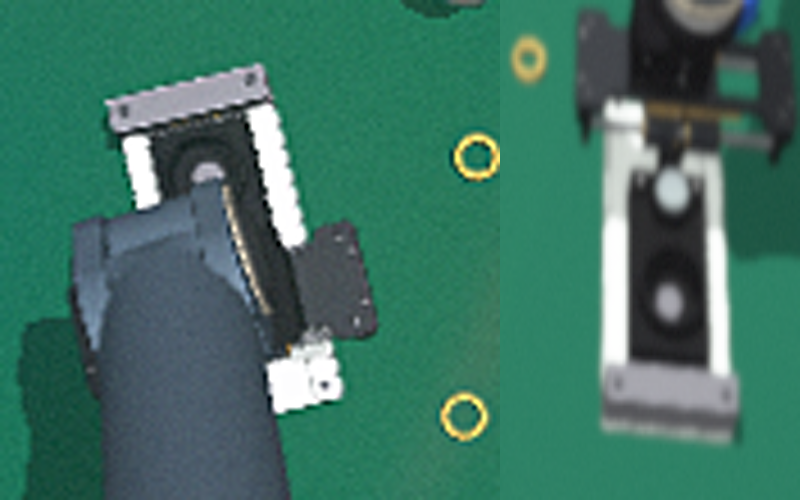

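The left panel (top view) shows the module pushed almost to the stop at (190,125). The right panel (scene view) shows its far end at (670,360), just at the stop. I'll creep forward until the force rises.

>>> {"api": "servo_tool", "payload": {
  "steps": [
    [[-0.002,0,0],0],
    [[-0.004,0,0],0],
    [[-0.006,0,0],0],
    [[-0.006,0,0],0]
  ]
}}

```text
time: 4.6
tcp_pos: [0.5196, 0.1607, 0.0276]
tool_rot: [3.141, 0.001, -2.889]
ft_force: [-1.2, 0.3, 0.7]
gripper_width: 0.011
gripper_force: 0.5
```

>>> {"api": "servo_tool", "payload": {
  "steps": [
    [[-0.002,0,0],0],
    [[-0.004,0,0],0],
    [[-0.004,0,0],0]
  ]
}}

```text
time: 4.9
tcp_pos: [0.5214, 0.1612, 0.0272]
tool_rot: [-3.141, -0.004, -2.889]
ft_force: [-5.5, -1.6, 3.9]
gripper_width: 0.004
gripper_force: 2.7
```

>>> {"api": "servo_tool", "payload": {
  "steps": [
    [[-0.002,0,0],0],
    [[-0.003,0,0],0],
    [[-0.003,0,0],0]
  ]
}}

```text
time: 5.2
tcp_pos: [0.5214, 0.1612, 0.0268]
tool_rot: [-3.141, -0.01, -2.888]
ft_force: [-9.9, -3.1, 7.1]
gripper_width: 0.007
gripper_force: 5.3
```

>>> {"api": "servo_tool", "payload": {
  "steps": [
    [[0.004,0,0],0],
    [[0.01,0,0],0],
    [[0.02,0,0],0],
    [[0.025,0,-0.02],0],
    [[0.025,0,-0.06],0],
    [[0.02,0,-0.1],0],
    [[-0.01,0,-0.14],0],
    [[-0.05,0,-0.18],0],
    [[-0.1,0,-0.2],0],
    [[-0.145,0,-0.2],0]
  ]
}}

```text
time: 6.2
tcp_pos: [0.6651, 0.1985, 0.2322]
tool_rot: [3.141, 0.008, -2.888]
ft_force: [0.6, 0.2, 0.4]
gripper_width: 0.005
gripper_force: 0.0
```

>>> {"api": "servo_tool", "payload": {
  "steps": [
    [[-0.03,0,0],0],
    [[-0.03,0,0],0],
    [[-0.03,0,0],0],
    [[-0.03,0,0],0],
    [[-0.03,0,0],0]
  ]
}}

```text
time: 6.7
tcp_pos: [0.6903, 0.2049, 0.2276]
tool_rot: [3.141, -0.0, -2.889]
ft_force: [0.4, -1.0, 1.1]
gripper_width: 0.007
gripper_force: 0.0
```

Run:
```python
from h import *
c=cam('wrist'); s=robot.sense(); print(s['tcp_pos'],s['time'],s['ft_force'])
save(c,'w3.png'); np.save('w3.npy',c,allow_pickle=True)
```

```text
[0.69043702 0.20489639 0.22778231] 6.75 [-0.79363301  0.45057363  0.21699065]
```

View pics/w3.png

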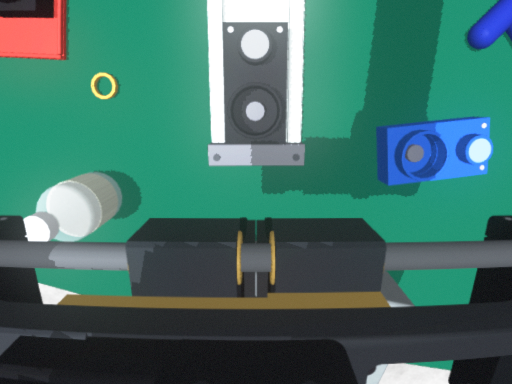

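The module sits against the stop at row 143. The key is at (255,111), with the well rim around it.

Run:
```python
from h import *
c=np.load('w3.npy',allow_pickle=True).item()
g=cv2.cvtColor(c['frame'],cv2.COLOR_RGB2GRAY)
m=np.zeros_like(g); m[95:130,235:278]=(g[95:130,235:278]>100)
cs,_=cv2.findContours(m,cv2.RETR_EXTERNAL,cv2.CHAIN_APPROX_NONE); k=max(cs,key=cv2.contourArea); ce,r=cv2.minEnclosingCircle(k); print(ce,r)
key=ray(c,[ce],.040)[0]; P=cloud(c)
pk=P[m>0].mean(0); print('key ray',key,'depth',pk)
st=ray(c,[[209,144],[305,144]],.042); print('stop top edge',st,st.mean(0), 'key expected', st.mean(0)[:2]-.037*np.array([.968,.25]))
mod=ray(c,[[224,22],[289,22]],.044); print('mod -x end',mod.mean(0))
print('from push', np.array([.5214,.1612])+.1025*np.array([.968,.25]))
tg=(key[:2]); print(shift([*tg,.12],104.5), shift([*tg,.045]))
```

```text
(254.66128540039062, 110.53225708007812) 10.553099632263184
key ray [0.62288722 0.18709384 0.04      ] depth [0.6229854  0.18690568 0.04059002]
stop top edge [[0.67206629 0.14561766 0.042     ]
 [0.64457424 0.25233396 0.042     ]] [0.65832026 0.19897581 0.042     ] key expected [0.62250426 0.18972581]
mod -x end [0.53323478 0.16607724 0.044     ]
from push [0.62062  0.186825]
(array([ 0.0699, -0.0004,  0.1078]), np.float64(-0.0)) (array([ 0.0699, -0.0004,  0.1828]), None)
```

>>> {"api": "servo_tool", "payload": {
  "steps": [
    [[0.025,0,0],0],
    [[0.05,0,0.01],0],
    [[0.07,0,0.03],0],
    [[0.07,0,0.065],0],
    [[0.07,0,0.1],0],
    [[0.07,0,0.13],0],
    [[0.07,0,0.13],0],
    [[0.07,0,0.13],0],
    [[0.07,0,0.13],0]
  ]
}}

```text
time: 7.65
tcp_pos: [0.6249, 0.188, 0.0996]
tool_rot: [3.141, 0.004, -2.889]
ft_force: [0.6, 0.5, 1.2]
gripper_width: 0.003
gripper_force: 0.0
```

Run:
```python
from h import *
print(shift([.6225,.187,.048],104.5), robot.sense()['tcp_pos'])
```

```text
(array([ 0.0027, -0.0004,  0.0516]), np.float64(-0.0)) [0.62487328 0.18798488 0.09956823]
```

>>> {"api": "servo_tool", "payload": {
  "steps": [
    [[0.002,0,0.015],0],
    [[0.002,0,0.03],0],
    [[0.002,0,0.045],0],
    [[0.002,0,0.052],0],
    [[0.002,0,0.052],0]
  ]
}}

```text
time: 8.15
tcp_pos: [0.6204, 0.1867, 0.0431]
tool_rot: [-3.141, -0.004, -2.889]
ft_force: [0.0, 0.0, 0.4]
gripper_width: 0.004
gripper_force: 0.0
```

>>> {"api": "servo_tool", "payload": {
  "steps": [
    [[0,0,0.003],0],
    [[0,0,0.006],0],
    [[0,0,0.009],0],
    [[0,0,0.009],0]
  ]
}}

```text
time: 8.55
tcp_pos: [0.6222, 0.1873, 0.0367]
tool_rot: [3.141, 0.001, -2.889]
ft_force: [0.6, -0.2, 3.7]
gripper_width: 0.007
gripper_force: 1.6
```

Contact with the key. I'll press to its solid end and hold.

>>> {"api": "servo_tool", "payload": {
  "steps": [
    [[0,0,0.002],0],
    [[0,0,0.004],0],
    [[0,0,0.004],0]
  ]
}}

```text
time: 8.85
tcp_pos: [0.6222, 0.1872, 0.0352]
tool_rot: [3.141, 0.001, -2.889]
ft_force: [-4.3, -1.3, 17.4]
gripper_width: 0.009
gripper_force: 8.6
```

>>> {"api": "servo_tool", "payload": {
  "steps": [
    [[0,0,0],0],
    [[0,0,0],0],
    [[0,0,0],0],
    [[0,0,0],0],
    [[0,0,0],0],
    [[0,0,0],0],
    [[0,0,0],0],
    [[0,0,0],0],
    [[0,0,0],0],
    [[0,0,0],0]
  ]
}}

```text
time: 9.85
tcp_pos: [0.6222, 0.1873, 0.0352]
tool_rot: [3.141, 0.002, -2.889]
ft_force: [-4.7, -1.4, 17.3]
gripper_width: 0.005
gripper_force: 8.4
```

>>> {"api": "servo_tool", "payload": {
  "steps": [
    [[0,0,0],0],
    [[0,0,0],0],
    [[0,0,0],0],
    [[0,0,0],0]
  ]
}}

```text
time: 10.25
tcp_pos: [0.6222, 0.1873, 0.0352]
tool_rot: [3.141, 0.002, -2.889]
ft_force: [-4.5, -1.0, 16.6]
gripper_width: 0.006
gripper_force: 8.4
```

>>> {"api": "servo_tool", "payload": {
  "steps": [
    [[0,0,-0.004],0],
    [[0,0,-0.01],0],
    [[0,0,-0.02],0],
    [[0,0,-0.035],0],
    [[0,0,-0.06],0],
    [[0,0,-0.09],0],
    [[0,0,-0.12],0],
    [[-0.02,0,-0.15],0],
    [[-0.05,0,-0.18],0],
    [[-0.07,0,-0.19],0]
  ]
}}

```text
time: 11.25
tcp_pos: [0.6922, 0.2053, 0.2277]
tool_rot: [3.141, 0.008, -2.889]
ft_force: [0.6, -0.5, 0.1]
gripper_width: 0.006
gripper_force: 0.0
```

>>> {"api": "servo_tool", "payload": {
  "steps": [
    [[0,0,0],0],
    [[0,0,0],0],
    [[0,0,0],0],
    [[0,0,0],0]
  ]
}}

```text
time: 11.65
tcp_pos: [0.688, 0.2043, 0.2213]
tool_rot: [-3.142, -0.002, -2.889]
ft_force: [-0.3, 0.8, 0.2]
gripper_width: 0.0
gripper_force: 0.0
```

Run:
```python
from h import *
c=cam('wrist'); s=robot.sense(); print(s['tcp_pos'],s['time'],s['ft_force'])
save(c,'w4.png')
g=cv2.cvtColor(c['frame'],cv2.COLOR_RGB2GRAY); m=np.zeros_like(g); m[90:135,230:283]=(g[90:135,230:283]>100)
cs,_=cv2.findContours(m,cv2.RETR_EXTERNAL,cv2.CHAIN_APPROX_NONE); k=max(cs,key=cv2.contourArea); ce,r=cv2.minEnclosingCircle(k)
print(ce,r,ray(c,[ce],.04), np.median(cloud(c)[int(ce[1])-3:int(ce[1])+4,int(ce[0])-3:int(ce[0])+4].reshape(-1,3),0))
```

```text
[0.68821807 0.20435927 0.22150469] 11.7 [-0.69279665 -0.38060711 -0.4568161 ]
(254.5, 113.0) 11.011457443237305 [[0.6228092  0.18685278 0.04      ]] [0.62294604 0.18631881 0.03964742]
```

View pics/w4.png

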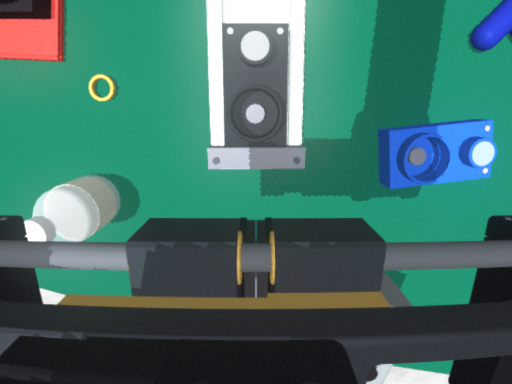

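The module is still against the stop at row 147. The key at (254,113) is back up at z ≈ 0.040, in the same place as before, and the arm is clear.

```bash
python3 -c "
from plant import robot
print(robot.finish_job())"
```

```text
the job is handed in; nothing more can be done
None
```

The module was pushed home against the stop, the key was held fully down for about 1.4 s and sprang back up, the arm came away clear, and I handed the job in; no verdict came back.

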